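Unstack bisque pots onto their spraying stilts

TASK

The four fired but unglazed clay pots stand nested in one stack. Take the stack apart and stand every pot upright and centred on the points of the three-armed stilt of its size, ready for spraying glaze: the widest pot (the shallow dish) on the widest stilt, the next on the next, down to the tumbler on the smallest. Set each down gently, keep the pots from tipping over, and do not shift or knock over the raw clay figure and the glaze jar that stand among them.

Things in the scene. Friction and masses are not known exactly. Their poses are not given: they have to be found in the camera images.
- dish: Widest pot, bottom of the stack: shallow round dish of unglazed terracotta, about 300 g, outside diameter 148 mm, 32 mm tall. Wall 8 mm thick, vertical from 9 mm up to the rim (mid-wall radius 70 mm); floor 7 mm thick; flat underside, diameter 136 mm. Too wide to grip across: pinch the wall from above, one finger inside, one outside. Origin: centre of its underside; z up.
- bowl: Second pot, standing loosely inside the dish (up to 8 mm off centre): round terracotta bowl, about 260 g, outside diameter 114 mm, 50 mm tall. Wall 8 mm thick, vertical from 21 mm up to the rim (mid-wall radius 53 mm); floor 7 mm; flat underside, diameter 90 mm. Pinch the wall. In the stack its rim is 25 mm above the dish's rim. Origin: centre of its underside; z up.
- small_bowl: Third pot, inside the bowl: deep round terracotta bowl, about 200 g, outside diameter 84 mm, 66 mm tall. Wall 8 mm thick, vertical from 16 mm up to the rim (mid-wall radius 38 mm); floor 7 mm; flat underside, diameter 68 mm. Pinch the wall. In the stack its rim is 23 mm above the bowl's rim. Origin: centre of its underside; z up.
- tumbler: Narrowest pot, inside the small bowl at the top of the stack: straight terracotta tumbler, about 140 g, outside diameter 56 mm (can be gripped across), 84 mm tall, wall 8 mm, floor 7 mm, flat underside, diameter 52 mm. In the stack its rim is 25 mm above the small bowl's rim. Origin: centre of its underside; z up.
- stilt_xl: Widest stilt, for the dish: loose three-armed star of pale fireclay, 160 g, flat on the table; each arm reaches 57 mm from the centre and carries near its end, at radius 52 mm, a blunt upright point, tip 26 mm above the table. A pot stands level on the three points. Origin: centre of its underside; z up.
- stilt_l: Second stilt, for the bowl: same star shape, 110 g, arms reaching 41 mm from the centre, points at radius 36 mm, tips 24 mm above the table. Origin: centre of its underside; z up.
- stilt_m: Third stilt, for the small bowl: same star shape, 80 g, arms reaching 31 mm from the centre, points at radius 26 mm, tips 22 mm above the table. Origin: centre of its underside; z up.
- stilt_s: Smallest stilt, for the tumbler: same star shape, 60 g, arms reaching 22 mm from the centre, points at radius 17 mm, tips 20 mm above the table. Origin: centre of its underside; z up.
- figure: Bystander, leave alone: small seated figure of raw brown clay, about 65 mm by 60 mm in plan (the knees reach 53 mm from the origin to its own -x), 94 mm tall. Origin: centre of its underside.
- glaze_jar: Bystander, leave alone: upright round jar of glaze, diameter 62 mm, 85 mm tall, white cap. Origin: centre of its underside. (A pale square kiln prop 38 mm wide and 76 mm tall also stands among the stilts; its place is not reported and it may be touched.)
There are look-alikes about, which are no part of the job. Leave any turquoise look-alike of the dish alone.

How it is judged:
By the outcome, as a careful person would: the job done as asked, in the order asked, and still so for the second after the job is handed in, with the robot touching nothing.
It also fails if it takes over 128 s, if anything falls off the work surface, if the arm or the gripper's body presses on something with over 40 N, if the wrist force passes 120 N, or if a joint passes its speed limit or range.

ROBOT

A 6-joint arm with a two-finger parallel gripper is mounted at the origin on the work surface. World frame = base frame: x ahead of the robot, y to its left, z up, the work surface at z = 0. Lengths are in m, angles in degrees, forces in N, time in s.
With the tool pointing down it reaches from about 0.375 to 0.9 m from the base axis. Payload 3.1 kg.
Tool frame: the origin (TCP) lies midway between the tips of the shut fingers; the grasp point (between the pads) lies 19 mm behind it; z points along the fingers, y is the line along which they close (so a half turn about z gives the same grasp; the last joint's range is limited). The gripper opens to 87 mm and grips with 3 to 60 N. Pads are 19 mm wide; open, the fingers measure 117 mm over their backs; the gripper's body (75 mm by 190 mm) begins 51 mm behind the grasp point.
Start: joints at [56.179, 30.224, 82.088, -0, 67.689, -10.227], TCP at [0.25, 0.573, 0.223] pointing down, gripper open.
Joint ranges: [-176.69, 176.69], [-43.24, 126.21], [12.49, 139.97], [-82, 262], [0, 151.66], [-163.58, 163.58]. Speed limits (degrees/s): [159.86, 159.86, 180, 180, 180, 180].

INTERFACE

Orientations are given as a 3x3 rotation matrix whose columns are the frame's x, y, z axes.
In Python, from rig import read_state, optics, bot gives the robot as it stands. The module is installed in compiled form; this text tells all that it offers.
- The arm moves only by the tool send_rows, never from a script. Its argument "commands" is a list of rows, each a list of 7 numbers: the turn, a rotation vector about the tool's x, y, z in units of 5 degrees (1.0 is 5 degrees), then the shift along the tool's x, y, z in units of 30 mm (1.0 is 30 mm), then the opening, from 0 (shut) to 1 (fully open). In form: [[rx, ry, rz, tx, ty, tz, gripper], ...]. A call has 1 to 20 rows; each row is the pose to reach, as a shift and turn from the pose commanded when the call began, along the tool's axes at that moment; what a row does not reach only later rows make up. A row lasts 1/12 s, in which the tool goes at most 41.7 mm and 7.16 degrees, less where a joint would pass 70% of its speed; a pose out of reach is approached as far as the arm can. A call with a gripper value outside its range is refused whole. The fingers move at their own pace and stop on an object; the grip force is fixed at half the most. Time passes only in rows, so rows that repeat a pose let the fingers close. It gives the time, the measured TCP pose, the force, the opening and the grip force at its end, in the units of the state.
- read_state(): the state, without advancing time (a new reading comes with each control period).
- optics.capture(name): name is "scene" or "top" or "wrist"; returns a dict with "image" (420x560x3 uint8, blue, green, red), "intrinsics" (3x3 intrinsics, pixels), "extrinsics" (4x4, takes a point from world to camera coordinates); the wrist camera has in their place "T_tool_cam" (4x4, takes a point from camera to tool coordinates, whose origin is the TCP and whose axes are the flange's). Camera axes: x right, y down, z forward; pixel columns grow to the right and rows downward; lengths in m; the calibration is good to about 2 mm. A picture is of the moment at which its call begins: read the wrist's pose just before it. There is no depth.
- bot.hand_in(): hands the job in; it is judged then, once.
The state is a dict: "time_s": time; "joint_positions": joint angles; "qvel": joint speeds; "tau": joint torques, N m; "position": TCP position; "tcp_rot": TCP orientation; "force": force on the tool from outside, world axes, zero at the start; "moment": the same for the moment, N m; "opening": opening from 0.0 (shut) to 1.0 (fully open); "grasp_force": force on a finger pad.
Only numpy, scipy, OpenCV 4.12 (cv2) and the standard library are available. Lean on these libraries where they do the work, as an engineer would, in place of code of your own. Each camera call takes 0.05 s, during which the arm holds its last target. There are 200 camera calls.

## Working session

There is one attempt and no reset: what is moved stays moved. The work goes in short steps, Python scripts to look and compute and a tool call to move; the robot and the scene stay as the last step left them, time stands still between calls to the robot, and variables do not carry over. Pictures are saved under pics/ and viewed, at most 14 in all, crops included, and the job is handed in when it is done.

Besides the shell and the picture viewer there is one more tool, called by a JSON object that holds its "method" and its "body". send_rows: Moves the arm, as the interface text tells. Its arguments: {"type":"object","properties":{"commands":{"type":"array","items":{"type":"array","items":{"type":"number"}}}},"required":["commands"]}

```bash
mkdir -p pics; python3 - <<'E'
from rig import read_state, optics, bot
import cv2,numpy as np
np.set_printoptions(precision=4,suppress=True)
s=read_state();print(s)
for n in("scene","top"):
    c=optics.capture(n);cv2.imwrite(f"pics/{n}0.png",c["image"]);print(n,c["intrinsics"],c["extrinsics"])
    np.savez(f"{n}.npz",K=c["intrinsics"],E=c["extrinsics"])
E
```

```text
{'time_s': 0.0, 'joint_positions': array([ 56.1777,  30.2779,  82.1567,  -0.0008,  67.6868, -10.2282]), 'qvel': array([-0.0174,  0.0923,  0.0085,  0.0694, -0.0285, -0.0186]), 'tau': array([  0.0002, -44.004 , -17.6595,   0.0633,   0.0582,  -0.0002]), 'position': array([0.2497, 0.5721, 0.2216]), 'tcp_rot': array([[-0.9164,  0.4002, -0.0012],
       [ 0.4002,  0.9164, -0.0018],
       [ 0.0004, -0.0021, -1.    ]]), 'force': array([-0.086 , -0.2812,  0.0325]), 'moment': array([-0.0031,  0.0344, -0.0167]), 'grasp_force': 0.0, 'opening': 1.0002797434982253}
scene [[543.0999   0.     275.5709]
 [  0.     543.0999 215.3568]
 [  0.       0.       1.    ]] [[ 0.4116  0.9113 -0.0123 -0.1809]
 [ 0.6202 -0.29   -0.7289 -0.2143]
 [-0.6678  0.2924 -0.6846  1.5736]
 [ 0.      0.      0.      1.    ]]
top [[475.6153   0.     278.8618]
 [  0.     475.6153 209.4017]
 [  0.       0.       1.    ]] [[ 0.0256 -0.9997 -0.003   0.004 ]
 [-0.9801 -0.0245 -0.197   0.4246]
 [ 0.1968  0.008  -0.9804  1.3497]
 [ 0.      0.      0.      1.    ]]
```

View pics/scene0.png

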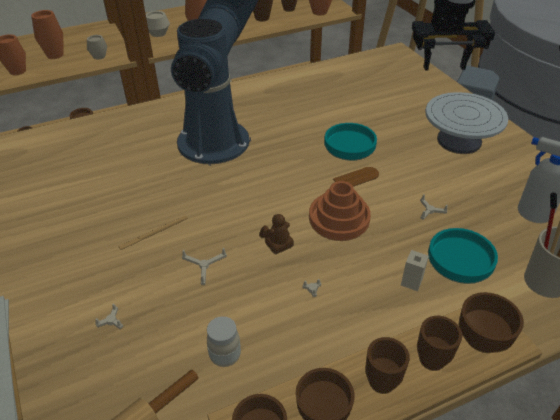

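View pics/top0.png

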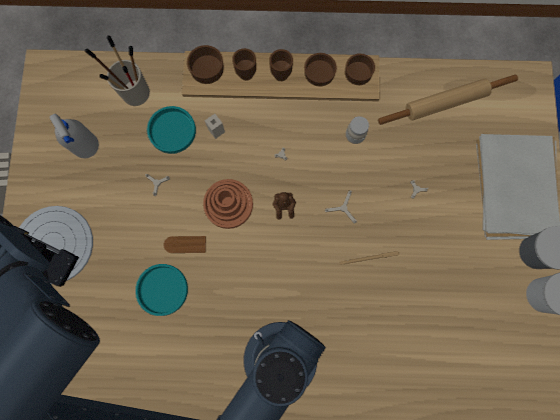

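The stack is at top (228,203) and scene (340,210), with the figure at top (285,205) and the jar at (357,130). There are stilts at top (158,184), (281,155), (347,208) and (418,189). The turquoise dishes and the brown pots on the board are look-alikes. Next I'll enlarge crops.

```bash
cat > h.py <<'E'
import numpy as np,cv2
np.set_printoptions(precision=4,suppress=True)
C={n:np.load(f"{n}.npz") for n in("scene","top")}
def plane(K,E,uv,z):
    d=E[:3,:3].T@np.linalg.solve(K,[*uv,1]);o=-E[:3,:3].T@E[:3,3]
    return o+d*(z-o[2])/d[2]
def tri(views):  # [(K,E,uv)]
    A=[];b=[]
    for K,E,uv in views:
        d=E[:3,:3].T@np.linalg.solve(K,[*uv,1]);d/=np.linalg.norm(d);o=-E[:3,:3].T@E[:3,3]
        P=np.eye(3)-np.outer(d,d);A.append(P);b.append(P@o)
    x=np.linalg.lstsq(np.vstack(A),np.hstack(b),rcond=None)[0]
    return x,np.linalg.norm(np.vstack(A)@x-np.hstack(b))
def proj(K,E,X):
    p=K@(E[:3,:3]@np.asarray(X)+E[:3,3]);return p[:2]/p[2]
def wrist(s,T,K): # world->cam
    M=np.eye(4);M[:3,:3]=s["tcp_rot"];M[:3,3]=s["position"];return np.linalg.inv(M@T)
E
python3 - <<'E'
from h import *
t=cv2.imread("pics/top0.png");s=cv2.imread("pics/scene0.png")
def cr(im,c):
    x,y=c;k=im[y-25:y+25,x-33:x+33];k=cv2.resize(k,(264,200),interpolation=cv2.INTER_CUBIC);cv2.putText(k,f"{x-33},{y-25}",(2,12),0,.4,(255,0,0));return k
T=[(228,203),(158,184),(281,155),(347,208),(418,189)];S=[(340,210),(432,208),(313,288),(204,262),(110,318)]
a=[cr(t,c) for c in T];b=[cr(s,c) for c in S]
cv2.imwrite("pics/m1.png",np.vstack([np.hstack(a[:3]),np.hstack([a[3],a[4],b[0]]),np.hstack(b[1:4])]))
for p,q in zip(T,S): print(tri([(C["top"]["K"],C["top"]["E"],p),(C["scene"]["K"],C["scene"]["E"],q)]))
for p in T+[(285,208),(357,137),(214,132),(171,130),(161,290),(185,244)]:print(p,plane(C["top"]["K"],C["top"]["E"],p,.02))
E
```

```text
(array([0.4424, 0.1671, 0.0332]), np.float64(0.00239819130461408))
(array([0.5048, 0.3903, 0.0034]), np.float64(0.008176197456124893))
(array([ 0.6047,  0.0135, -0.0005]), np.float64(0.0009350775496211088))
(array([ 0.4416, -0.1833,  0.0107]), np.float64(0.008183800263015649))
(array([ 0.505 , -0.4031,  0.0072]), np.float64(0.0013854496763947583))
(228, 203) [0.4445 0.1671 0.02  ]
(158, 184) [0.4976 0.3805 0.02  ]
(281, 155) [0.5978 0.0128 0.02  ]
(347, 208) [ 0.4381 -0.1876  0.02  ]
(418, 189) [ 0.5016 -0.4004  0.02  ]
(285, 208) [ 0.4335 -0.0032  0.02  ]
(357, 137) [ 0.6612 -0.2188  0.02  ]
(214, 132) [0.6666 0.2206 0.02  ]
(171, 130) [0.6698 0.3534 0.02  ]
(161, 290) [0.1838 0.348  0.02  ]
(185, 244) [0.3184 0.2875 0.02  ]
```

View pics/m1.png

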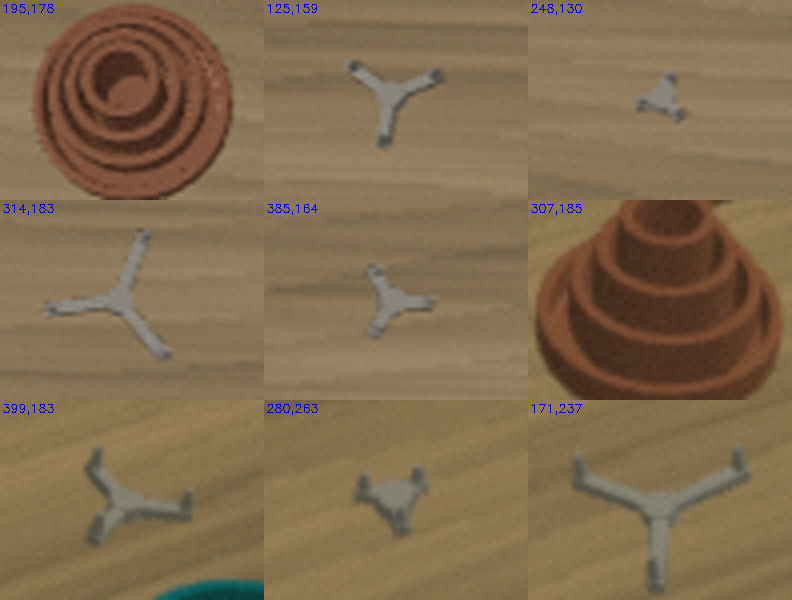

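Reading the crops, with arm lengths from the top scale of about 335 px/m:
- The stilt at top (222/4+125, …) ≈ (347,208) has ~18 px arms, about 54 mm, so it is XL.
- (157,183) has ~12 px arms, so it is L.
- (418,189) has ~9 px arms, so it is M.
- (281,155) has ~6 px arms, so it is S.

The only terracotta nested stack is at (228,203). I'll measure from close by with the wrist camera.

```bash
python3 - <<'E'
from h import *
from rig import read_state, optics
s=read_state();c=optics.capture("wrist");print(c["intrinsics"],c["T_tool_cam"]);cv2.imwrite("pics/w0.png",c["image"])
np.savez("wrist.npz",K=c["intrinsics"],T=c["T_tool_cam"])
R=np.array([[-.9165,.4002,0],[.4002,.9165,0],[0,0,-1]]).T
th=np.radians(56.179+10.227);x=np.array([-np.sin(th),np.cos(th),0]);y=np.array([np.cos(th),np.sin(th),0])
for P in [(.45,.385,.28),(.38,.17,.30)]:
    d=np.array(P)-[.25,.573,.223];print(d@x/.03,d@y/.03,-d[2]/.03,66.406/5)
E
```

```text
[[375.6333   0.     276.5332]
 [  0.     375.6333 215.0315]
 [  0.       0.       1.    ]] [[-0.     -0.963  -0.2696  0.0728]
 [ 1.      0.     -0.0001  0.0004]
 [ 0.0001 -0.2696  0.963  -0.1635]
 [ 0.      0.      0.      1.    ]]
-8.617616892844588 -3.0744486731307026 -1.9000000000000008 13.281200000000002
-9.347819706949675 -10.575939152084105 -2.5666666666666664 13.281200000000002
```

View pics/w0.png

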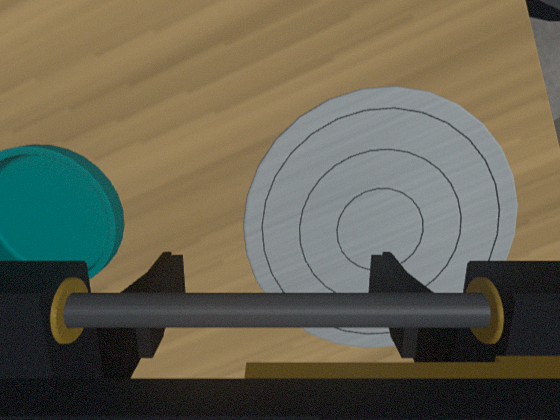

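The wrist picture shows the banding wheel at (380,215). The fingers fill rows >250, so targets must lie in the upper half, ahead along tool +x. I'll move to view stilt L with tool y along world +x.

{"method": "send_rows", "body": {"commands": [[0,0,13.28,-11.15,-4.7,-0.57,1],[0,0,13.28,-11.15,-4.7,-0.57,1],[0,0,13.28,-11.15,-4.7,-0.57,1],[0,0,13.28,-11.15,-4.7,-0.57,1],[0,0,13.28,-11.15,-4.7,-0.57,1],[0,0,13.28,-11.15,-4.7,-0.57,1],[0,0,13.28,-11.15,-4.7,-0.57,1],[0,0,13.28,-11.15,-4.7,-0.57,1],[0,0,13.28,-11.15,-4.7,-0.57,1],[0,0,13.28,-11.15,-4.7,-0.57,1],[0,0,13.28,-11.15,-4.7,-0.57,1],[0,0,13.28,-11.15,-4.7,-0.57,1],[0,0,13.28,-11.15,-4.7,-0.57,1],[0,0,13.28,-11.15,-4.7,-0.57,1],[0,0,13.28,-11.15,-4.7,-0.57,1]]}}

```text
time_s: 1.4
position: [0.4993, 0.3105, 0.2396]
tcp_rot: [[-0.002, 1.0, -0.0], [1.0, 0.002, -0.0], [-0.0, -0.0, -1.0]]
force: [0.3, 0.3, 0.3]
opening: 1.001
grasp_force: 0.0
```

```bash
cat > snap.py <<'E'
import sys,pickle
from h import *
from rig import read_state, optics
s=read_state();c=optics.capture("wrist");n=sys.argv[1]
cv2.imwrite(f"pics/{n}.png",c["image"]);pickle.dump((s,c["intrinsics"],wrist(s,c["T_tool_cam"],0)),open(f"{n}.pkl","wb"))
print(s["time_s"],s["position"],s["tcp_rot"][:,1],s["force"])
E
python3 snap.py A
```

```text
1.4 [0.4993 0.3105 0.2396] [ 1.      0.0024 -0.0004] [0.3221 0.3472 0.2826]
```

{"method": "send_rows", "body": {"commands": [[0,0,0,-7,-1.33,0,1],[0,0,0,-7,-1.33,0,1],[0,0,0,-7,-1.33,0,1],[0,0,0,-7,-1.33,0,1],[0,0,0,-7,-1.33,0,1],[0,0,0,-7,-1.33,0,1],[0,0,0,-7,-1.33,0,1],[0,0,0,-7,-1.33,0,1],[0,0,0,-7,-1.33,0,1]]}}

```text
time_s: 2.2
position: [0.4608, 0.1009, 0.2398]
tcp_rot: [[-0.002, 1.0, 0.001], [1.0, 0.002, 0.001], [0.001, 0.001, -1.0]]
force: [-0.1, -0.4, -0.5]
opening: 1.002
grasp_force: 0.0
```

```bash
python3 snap.py B1
```

```text
2.2 [0.4608 0.1009 0.2398] [1.     0.0016 0.0009] [-0.0622 -0.4248 -0.4601]
```

{"method": "send_rows", "body": {"commands": [[0,0,0,-2,0,0,1],[0,0,0,-2,0,0,1],[0,0,0,-2,0,0,1],[0,0,0,-2,0,0,1]]}}

```text
time_s: 2.58
position: [0.4607, 0.0405, 0.2396]
tcp_rot: [[-0.0, 1.0, 0.0], [1.0, 0.0, 0.001], [0.001, 0.0, -1.0]]
force: [0.1, 0.0, 0.0]
opening: 1.004
grasp_force: 0.0
```

```bash
python3 snap.py B2
```

```text
2.5833 [0.4607 0.0405 0.2396] [1.     0.0003 0.    ] [0.1081 0.018  0.0463]
```

{"method": "send_rows", "body": {"commands": [[0,0,0,-3.67,1.33,0,1],[0,0,0,-3.67,1.33,0,1],[0,0,0,-3.67,1.33,0,1],[0,0,0,-3.67,1.33,0,1],[0,0,0,-3.67,1.33,0,1],[0,0,0,-3.67,1.33,0,1]]}}

```text
time_s: 3.13
position: [0.4998, -0.0689, 0.2392]
tcp_rot: [[-0.001, 1.0, -0.002], [1.0, 0.001, 0.001], [0.001, -0.002, -1.0]]
force: [-0.3, 0.5, -0.4]
opening: 0.999
grasp_force: 0.0
```

```bash
python3 snap.py S1
```

```text
3.1333 [ 0.4998 -0.0689  0.2392] [ 1.      0.0011 -0.0016] [-0.3265  0.4816 -0.3517]
```

{"method": "send_rows", "body": {"commands": [[0,0,0,-6.67,-1.33,0,1],[0,0,0,-6.67,-1.33,0,1],[0,0,0,-6.67,-1.33,0,1],[0,0,0,-6.67,-1.33,0,1],[0,0,0,-6.67,-1.33,0,1],[0,0,0,-6.67,-1.33,0,1],[0,0,0,-6.67,-1.33,0,1],[0,0,0,-6.67,-1.33,0,1]]}}

```text
time_s: 3.85
position: [0.4601, -0.2685, 0.2394]
tcp_rot: [[-0.001, 1.0, -0.001], [1.0, 0.001, 0.002], [0.002, -0.001, -1.0]]
force: [-0.2, 0.5, 0.4]
opening: 0.999
grasp_force: 0.0
```

```bash
python3 snap.py XL
```

```text
3.85 [ 0.4601 -0.2685  0.2394] [ 1.      0.0011 -0.0009] [-0.2012  0.4513  0.4027]
```

{"method": "send_rows", "body": {"commands": [[0,0,0,-7,1.33,0,1],[0,0,0,-7,1.33,0,1],[0,0,0,-7,1.33,0,1],[0,0,0,-7,1.33,0,1],[0,0,0,-7,1.33,0,1],[0,0,0,-7,1.33,0,1],[0,0,0,-7,1.33,0,1],[0,0,0,-7,1.33,0,1],[0,0,0,-7,1.33,0,1]]}}

```text
time_s: 4.65
position: [0.5007, -0.4773, 0.2395]
tcp_rot: [[-0.003, 1.0, -0.001], [1.0, 0.003, 0.002], [0.002, -0.001, -1.0]]
force: [-0.5, -1.0, -0.1]
opening: 1.0
grasp_force: 0.0
```

```bash
python3 snap.py M; python3 - <<'E'
from h import *;import pickle
# crops centred on predicted centre, 4 stilts
L=dict(A=(.5,.385,.02),S1=(.602,.013,.02),XL=(.442,-.185,.02),M=(.505,-.4,.02))
o=[]
for n,P in L.items():
    s,K,E=pickle.load(open(n+".pkl","rb"));u,v=map(int,proj(K,E,P));print(n,u,v)
    im=cv2.copyMakeBorder(cv2.imread(f"pics/{n}.png"),80,80,80,80,cv2.BORDER_CONSTANT)
    k=cv2.resize(im[v+80-50:v+80+50,u+80-66:u+80+66],(396,300),interpolation=cv2.INTER_CUBIC)
    cv2.putText(k,f"{n} {u-66},{v-50} x3",(2,12),0,.4,(255,0,0));o.append(k)
cv2.imwrite("pics/m2.png",np.vstack([np.hstack(o[:2]),np.hstack(o[2:])]))
E
```

```text
4.65 [ 0.5007 -0.4773  0.2395] [ 1.      0.0027 -0.0011] [-0.5128 -1.0133 -0.111 ]
A 276 109
S1 380 101
XL 257 99
M 280 106
```

View pics/m2.png

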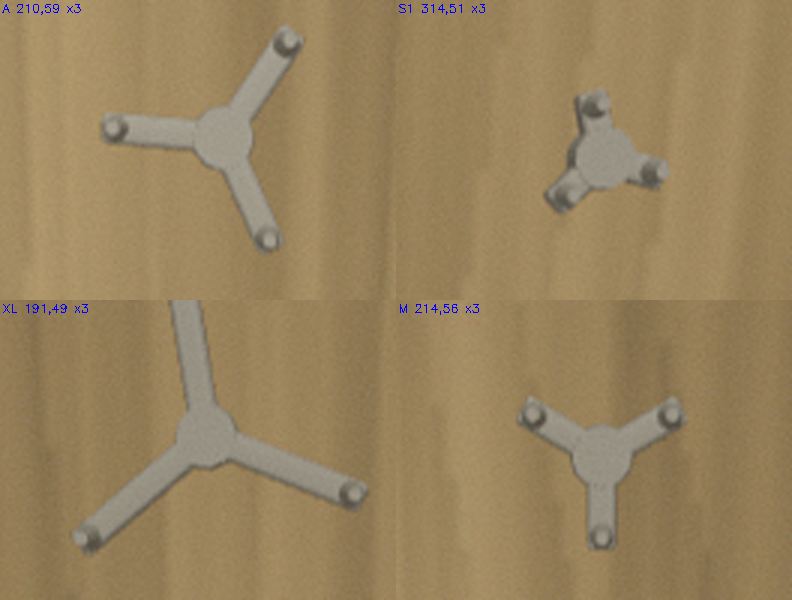

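View pics/B1.png

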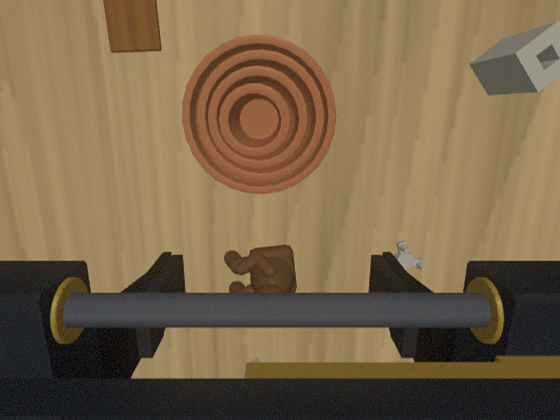

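View pics/B2.png

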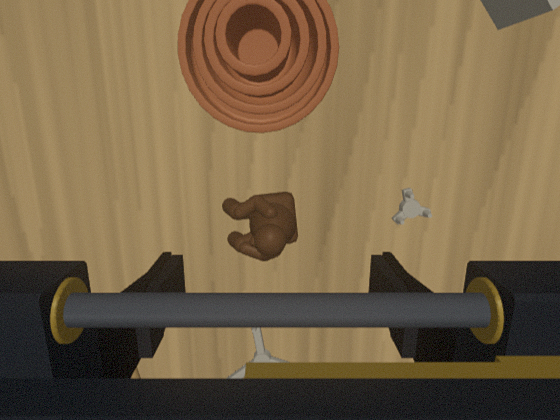

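B1 shows the stack centred at about (259,116), the figure at (262,265), the prop at (515,60) and S at (408,255). B2 shows the stack at (258,35) and S at (411,207). The stilt tips are readable in the crops. The top tip of XL was cut off, so I'll recrop it and fit the rims as circles in both views.

```bash
cat > fit.py <<'E'
from h import *;import pickle
from scipy.optimize import minimize
from scipy.ndimage import map_coordinates
a=np.linspace(0,2*np.pi,180,endpoint=False)
def load(n):
    s,K,E=pickle.load(open(n+".pkl","rb"));im=cv2.imread(f"pics/{n}.png");g=cv2.GaussianBlur(im,(0,0),1.0).astype(float)[:,:,2]
    return K,E,np.hypot(cv2.Sobel(g,6,1,0),cv2.Sobel(g,6,0,1)),im
def circ(K,E,p,r):
    X=np.c_[p[0]+r*np.cos(a),p[1]+r*np.sin(a),np.full(180,p[2])];q=(X@E[:3,:3].T+E[:3,3])@K.T;return q[:,:2]/q[:,2:]
def fit(V,p0,rs,zfix=None,vmax=245):
    def c(p):
        if zfix is not None:p=[p[0],p[1],zfix]
        t=0
        for K,E,G,_ in V:
            for r in rs:
                q=circ(K,E,p,r);ok=(q[:,1]>2)&(q[:,1]<vmax)&(q[:,0]>2)&(q[:,0]<557)
                t-=np.minimum(map_coordinates(G,q[ok].T[::-1],order=1),150).mean() if ok.any() else 0
        return t
    best=None
    for dx in(-.004,0,.004):
        for dy in(-.004,0,.004):
            m=minimize(c,np.array(p0)+[dx,dy,0],method="Nelder-Mead",options=dict(initial_simplex=np.array(p0)+[dx,dy,0]+np.vstack([np.zeros(3),np.eye(3)*.004])))
            if best is None or m.fun<best.fun:best=m
    return best.x,best.fun
E
python3 - <<'E'
from fit import *
tips=dict(A=((210,59),[(116,127),(291,38),(268,239)],.024,36),S1=((314,51),[(202,100),(261,171),(172,198)],.020,17),M=((214,56),[(139,111),(278,111),(206,235)],.022,26),XL=((191,49),[(85,237),(354,191)],.026,52))
for n,(o,t,z,r) in tips.items():
    K,E,_,_=load(n);P=np.array([plane(K,E,(o[0]+(u-1)/3,o[1]+(v-1)/3),z) for u,v in t])[:,:2]
    if len(P)==3:
        c=np.linalg.solve(2*(P[1:]-P[0]),(P[1:]**2).sum(1)-(P[0]**2).sum());print(n,"circum",c,"mean",P.mean(0),"r",np.linalg.norm(P-P.mean(0),axis=1))
    else:
        print(n,P,"sep",np.linalg.norm(P[0]-P[1]),"(90.1) disk",plane(K,E,(191+205/3,49+133/3),.01))
        print("pred third by disc",3*plane(K,E,(191+205/3,49+133/3),.01)[:2]-P.sum(0)); d=P[1]-P[0];nn=np.array([-d[1],d[0]])/np.linalg.norm(d);print("centre",P.mean(0)+.026*nn,P.mean(0)-.026*nn)
# S second view B2: centre disc ; height tri
V=[load("B1"),load("B2")];s=dict(tumbler=((.447,.167,.105),(.028,.020)),small=((.447,.167,.080),(.042,.034)),bowl=((.447,.167,.057),(.057,.049)),dish=((.447,.167,.032),(.074,.066)))
im=cv2.resize(V[0][3][25:205,170:350],None,fx=3,fy=3,interpolation=cv2.INTER_CUBIC)
for n,(p,r) in s.items():
    x,f=fit(V,p,r);x2,f2=fit(V,p,r,p[2]);print(n,x,f,x2,f2)
    for rr in r:
        q=(circ(*V[0][:2],x,rr)-[170,25])*3+1;cv2.polylines(im,[q.astype(np.int32)],True,(0,255,0),1)
i=load("XL")[3][0:80,220:280];cv2.imwrite("pics/m3.png",np.hstack([im,cv2.resize(i,None,fx=4,fy=6.75,interpolation=cv2.INTER_CUBIC)]))
E
```

```text
A circum [0.5083 0.3899] mean [0.5078 0.3896] r [0.0352 0.0362 0.0356]
S1 circum [0.6049 0.0121] mean [0.6054 0.0118] r [0.018  0.017  0.0177]
M circum [ 0.5076 -0.4003] mean [ 0.5074 -0.4002] r [0.0257 0.0261 0.0261]
XL [[ 0.4045 -0.2113]
 [ 0.4919 -0.1967]] sep 0.08860607138770003 (90.1) disk [ 0.4436 -0.1785  0.01  ]
pred third by disc [ 0.4345 -0.1277]
centre [ 0.444  -0.1783] [ 0.4525 -0.2296]
tumbler [0.4446 0.1673 0.1034] -380.292913492302 [0.4446 0.1671 0.1022] -377.98543170401524
small [0.4459 0.1681 0.0768] -354.9382638565273 [0.4459 0.1676 0.0725] -344.05052328960437
bowl [0.447  0.1675 0.0581] -376.6179215181847 [0.447  0.1676 0.058 ] -373.7619792083415
dish [0.4447 0.167  0.0334] -294.5244145072125 [0.4447 0.167  0.0256] -288.22349907012034
```

View pics/m3.png

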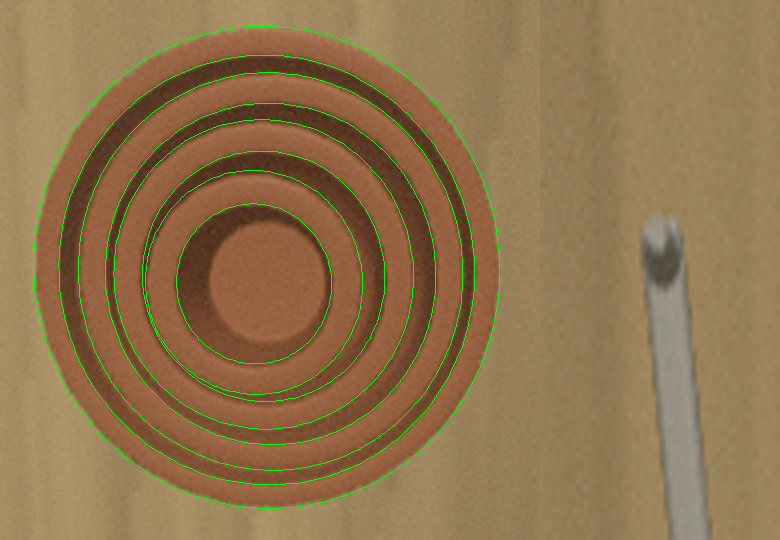

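The fitted rims overlay exactly, with heights 103/77/58/33 mm against the expected 105/80/57/32. XL's third tip is at (249,34) in its view. Now I'll cross-check the stilts against the top and scene views.

```bash
python3 - <<'E'
from fit import *
K,E,_,_=load("XL");P=np.array([plane(K,E,q,.026)[:2] for q in[(191+84/3,49+236/3),(191+353/3,49+190/3),(249.0,34.3)]])
c=np.linalg.solve(2*(P[1:]-P[0]),(P[1:]**2).sum(1)-(P[0]**2).sum());print("XL",c,P.mean(0),np.linalg.norm(P-P.mean(0),axis=1))
W=dict(L=(.508,.3898,.01),S=(.605,.012,.01),XL=(*P.mean(0),.01),M=(.5075,-.4002,.01),dish=(.4447,.167,.032))
t=dict(L=(125+128/4,159+97/4),S=(248+133/4,130+99/4),XL=(314+118/4,183+99/4),M=(385+128/4,164+100/4),dish=(195+133/4,178+100/4))
sc=dict(L=(399+125/4,183+105/4),S=(280+134/4,263+97/4),XL=(171+130/4,237+107/4),dish=(307+130/4,185+115/4))
for n in W:
    r=[n]
    for v,d in(("top",t),("scene",sc)):
        if n in d:r+=[v,proj(C[v]["K"],C[v]["E"],W[n])-np.array(d[n])]
    r.append(plane(C["top"]["K"],C["top"]["E"],t[n],W[n][2]));print(*r)
for n in("B1","B2"):
    K,E,_,_=load(n);print(n,"S proj",proj(K,E,W["S"]),plane(K,E,(411,208) if n=="B2" else (408,256),.01))
E
```

```text
XL [ 0.4439 -0.1783] [ 0.444  -0.1785] [0.0513 0.0513 0.0516]
L top [-0.9764 -1.8147] scene [ 0.4742 -1.8224] [0.5024 0.3864 0.01  ]
S top [ 0.0511 -0.977 ] scene [-1.1949 -1.9808] [0.6019 0.0121 0.01  ]
XL top [ 0.0073 -1.0685] scene [ 0.291 -1.353] [ 0.4407 -0.1785  0.01  ]
M top [-0.06   -1.1119] [ 0.504  -0.4003  0.01  ]
dish top [-0.6424 -0.9242] scene [ 0.1821 -2.6722] [0.442 0.165 0.032]
B1 S proj [403.5277 260.2362] [0.6095 0.0171 0.01  ]
B2 S proj [409.1114 208.2031] [0.607  0.0122 0.01  ]
```

Relative positions agree across all the views, apart from a common shift of about 3 mm from the camera calibration. Now I'll move over the tumbler.

{"method": "send_rows", "body": {"commands": [[0,0,0,21.59,-1.85,0,1],[0,0,0,21.59,-1.85,0,1],[0,0,0,21.59,-1.85,0,1],[0,0,0,21.59,-1.85,0,1],[0,0,0,21.59,-1.85,0,1],[0,0,0,21.59,-1.85,0,1],[0,0,0,21.59,-1.85,0,1],[0,0,0,21.59,-1.85,0,1],[0,0,0,21.59,-1.85,0,1],[0,0,0,21.59,-1.85,0,1],[0,0,0,21.59,-1.85,0,1],[0,0,0,21.59,-1.85,0,1],[0,0,0,21.59,-1.85,0,1],[0,0,0,21.59,-1.85,0,1],[0,0,0,21.59,-1.85,0,1],[0,0,0,21.59,-1.85,0,1],[0,0,0,21.59,-1.85,0,1],[0,0,0,21.59,-1.85,0,1],[0,0,0,21.59,-1.85,0,1],[0,0,0,21.59,-1.85,0,1]]}}

```text
time_s: 6.37
position: [0.4443, 0.1665, 0.2399]
tcp_rot: [[0.0, 1.0, 0.0], [1.0, -0.0, -0.0], [-0.0, 0.0, -1.0]]
force: [-0.6, -0.8, -0.5]
opening: 1.004
grasp_force: 0.0
```

{"method": "send_rows", "body": {"commands": [[0,0,0,0,0,1,1],[0,0,0,0,0,2,1],[0,0,0,0,0,3,1],[0,0,0,0,0,4,1],[0,0,0,0,0,4.6,1],[0,0,0,0,0,5.1,1],[0,0,0,0,0,5.1,1],[0,0,0,0,0,5.1,1],[0,0,0,0,0,5.1,1]]}}

```text
time_s: 7.12
position: [0.4456, 0.1665, 0.0874]
tcp_rot: [[0.001, 1.0, 0.001], [1.0, -0.001, 0.0], [0.0, 0.001, -1.0]]
force: [-1.2, -0.8, -0.7]
opening: 0.997
grasp_force: 0.0
```

{"method": "send_rows", "body": {"commands": [[0,0,0,0,0,0,0.8],[0,0,0,0,0,0,0.7],[0,0,0,0,0,0,0.6],[0,0,0,0,0,0,0.5],[0,0,0,0,0,0,0.3],[0,0,0,0,0,0,0],[0,0,0,0,0,0,0],[0,0,0,0,0,0,0]]}}

```text
time_s: 7.78
position: [0.4446, 0.1672, 0.0869]
tcp_rot: [[-0.0, 1.0, -0.0], [1.0, 0.0, 0.0], [0.0, -0.0, -1.0]]
force: [-0.4, -0.3, 3.3]
opening: 0.638
grasp_force: 30.0
```

{"method": "send_rows", "body": {"commands": [[0,0,0,0,0,-0.2,0],[0,0,0,0,0,-0.5,0],[0,0,0,0,0,-1,0],[0,0,0,0,0,-2,0],[0,0,0,0,0,-3,0],[0,0,0,0,0,-3.8,0],[0,0,0,0,0,-3.8,0],[0,0,0,0,0,-3.8,0]]}}

```text
time_s: 8.45
position: [0.4457, 0.1673, 0.2024]
tcp_rot: [[-0.0, 1.0, 0.004], [1.0, 0.0, 0.001], [0.001, 0.004, -1.0]]
force: [-0.0, 0.2, -2.1]
opening: 0.636
grasp_force: 30.0
```

{"method": "send_rows", "body": {"commands": [[0,0,0,-0.8,0.8,0,0],[0,0,0,-1.6,1.65,0,0],[0,0,0,-2.4,2.5,0,0],[0,0,0,-3.2,3.3,0,0],[0,0,0,-4,4.1,0,0],[0,0,0,-4.7,4.8,0,0],[0,0,0,-5.18,5.35,0,0],[0,0,0,-5.18,5.35,0.8,0],[0,0,0,-5.18,5.35,1.6,0],[0,0,0,-5.18,5.35,2.4,0],[0,0,0,-5.18,5.35,3.1,0],[0,0,0,-5.18,5.35,3.5,0],[0,0,0,-5.18,5.35,3.6,0],[0,0,0,-5.18,5.35,3.6,0],[0,0,0,-5.18,5.35,3.6,0]]}}

```text
time_s: 9.7
position: [0.6057, 0.0118, 0.0929]
tcp_rot: [[-0.0, 1.0, 0.001], [1.0, 0.0, -0.0], [-0.0, 0.001, -1.0]]
force: [-0.0, 0.3, -1.1]
opening: 0.636
grasp_force: 30.0
```

{"method": "send_rows", "body": {"commands": [[0,0,0,0,0,0.05,0],[0,0,0,0,0,0.1,0],[0,0,0,0,0,0.15,0],[0,0,0,0,0,0.15,0]]}}

```text
time_s: 10.03
position: [0.6054, 0.0118, 0.0886]
tcp_rot: [[-0.0, 1.0, 0.001], [1.0, 0.0, -0.0], [-0.0, 0.001, -1.0]]
force: [-0.4, -0.2, -1.2]
opening: 0.633
grasp_force: 30.0
```

{"method": "send_rows", "body": {"commands": [[0,0,0,0,0,0.03,0],[0,0,0,0,0,0.06,0],[0,0,0,0,0,0.08,0],[0,0,0,0,0,0.08,0]]}}

```text
time_s: 10.37
position: [0.6053, 0.0117, 0.0859]
tcp_rot: [[-0.0, 1.0, 0.0], [1.0, 0.0, -0.0], [-0.0, 0.0, -1.0]]
force: [-0.6, 0.6, 1.3]
opening: 0.632
grasp_force: 30.0
```

{"method": "send_rows", "body": {"commands": [[0,0,0,0,0,0,0.65],[0,0,0,0,0,0,0.7],[0,0,0,0,0,0,0.8],[0,0,0,0,0,0,0.95],[0,0,0,0,0,0,1],[0,0,0,0,0,0,1],[0,0,0,0,0,-0.5,1],[0,0,0,0,0,-1.2,1],[0,0,0,0,0,-2.2,1],[0,0,0,0,0,-3.2,1],[0,0,0,0,0,-4.2,1],[0,0,0,-1,-1,-5.15,1],[0,0,0,-2,-2,-5.15,1],[0,0,0,-2.67,-3,-5.15,1],[0,0,0,-2.67,-3.5,-5.15,1],[0,0,0,-2.67,-3.5,-5.15,1],[0,0,0,-2.67,-3.5,-5.15,1],[0,0,0,-2.67,-3.5,-5.15,1]]}}

```text
time_s: 11.87
position: [0.5015, -0.0684, 0.2406]
tcp_rot: [[-0.0, 1.0, 0.002], [1.0, 0.0, -0.0], [-0.0, 0.002, -1.0]]
force: [0.6, 0.2, -1.0]
opening: 1.005
grasp_force: 0.0
```

```bash
python3 snap.py P1; python3 - <<'E'
from fit import *
V=[load("P1")]
for z in(.104,):print(fit(V,(.605,.012,z),(.028,.020),z,)[0][:2])
im=V[0][3];q=circ(*V[0][:2],(.605,.012,.104),.028);print(q.min(0),q.max(0))
for r in(.028,.02):cv2.polylines(im,[circ(*V[0][:2],(.605,.012,.104),r).astype(np.int32)],True,(0,255,0),1)
cv2.imwrite("pics/p1v.png",im)
E
```

```text
11.8667 [ 0.5015 -0.0684  0.2406] [1.     0.0001 0.002 ] [ 0.6297  0.176  -1.027 ]
[0.606  0.0115]
[373.5735  61.351 ] [447.1171 137.9285]
```

View pics/p1v.png

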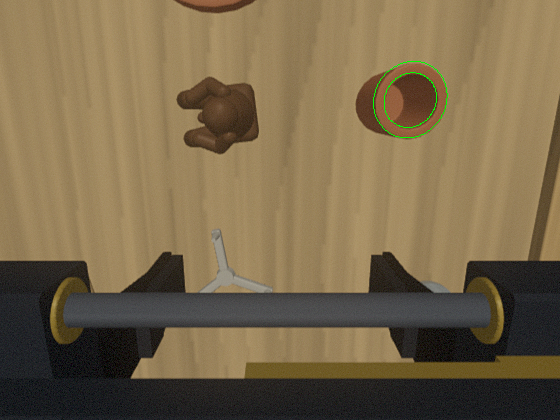

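The tumbler stands upright on stilt S, with its rim at (410,100) matching the overlay at (.606,.0115), and the figure is untouched. Next is the small bowl, pinching its +x wall.

{"method": "send_rows", "body": {"commands": [[0,0,0,7.87,-0.54,0,0.4],[0,0,0,7.87,-0.54,0,0.4],[0,0,0,7.87,-0.54,0,0.4],[0,0,0,7.87,-0.54,0,0.4],[0,0,0,7.87,-0.54,0,0.4],[0,0,0,7.87,-0.54,0,0.4],[0,0,0,7.87,-0.54,0,0.4],[0,0,0,7.87,-0.54,0,0.4],[0,0,0,7.87,-0.54,1,0.4],[0,0,0,7.87,-0.54,2,0.4],[0,0,0,7.87,-0.54,3,0.4],[0,0,0,7.87,-0.54,4,0.4],[0,0,0,7.87,-0.54,4.6,0.4],[0,0,0,7.87,-0.54,4.6,0.4],[0,0,0,7.87,-0.54,4.6,0.4]]}}

```text
time_s: 13.17
position: [0.4842, 0.1668, 0.1014]
tcp_rot: [[0.001, 1.0, -0.002], [1.0, -0.001, -0.0], [-0.0, -0.002, -1.0]]
force: [-0.3, 0.3, -0.7]
opening: 0.401
grasp_force: 0.0
```

{"method": "send_rows", "body": {"commands": [[0,0,0,0,0,0.4,0.4],[0,0,0,0,0,0.8,0.4],[0,0,0,0,0,1.1,0.4],[0,0,0,0,0,1.33,0.4],[0,0,0,0,0,1.33,0.4],[0,0,0,0,0,1.33,0.4],[0,0,0,0,0,1.33,0.4]]}}

```text
time_s: 13.75
position: [0.4846, 0.1678, 0.063]
tcp_rot: [[-0.0, 1.0, 0.001], [1.0, 0.0, 0.0], [0.0, 0.001, -1.0]]
force: [-0.2, 0.0, 0.4]
opening: 0.399
grasp_force: 0.0
```

{"method": "send_rows", "body": {"commands": [[0,0,0,0,0,0,0.3],[0,0,0,0,0,0,0.22],[0,0,0,0,0,0,0.16],[0,0,0,0,0,0,0.12],[0,0,0,0,0,0,0.08],[0,0,0,0,0,0,0],[0,0,0,0,0,0,0],[0,0,0,0,0,0,0]]}}

```text
time_s: 14.42
position: [0.4832, 0.1678, 0.0624]
tcp_rot: [[-0.0, 1.0, -0.002], [1.0, 0.0, -0.0], [-0.0, -0.002, -1.0]]
force: [-1.8, 0.0, 3.5]
opening: 0.087
grasp_force: 29.2
```

{"method": "send_rows", "body": {"commands": [[0,0,0,0,0,-0.1,0],[0,0,0,0,0,-0.3,0],[0,0,0,0,0,-0.6,0],[0,0,0,0,0,-1,0],[0,0,0,0,0,-1.5,0],[0,0,0,0,0,-2.2,0],[0,0,0,0,0,-3,0],[0,0,0,0,0,-4,0],[0,0,0,0,0,-4.6,0],[0,0,0,0,0,-4.6,0],[0,0,0,0,0,-4.6,0]]}}

```text
time_s: 15.33
position: [0.4848, 0.1678, 0.2017]
tcp_rot: [[-0.0, 1.0, 0.004], [1.0, 0.0, 0.0], [0.0, 0.004, -1.0]]
force: [-0.3, 0.6, -3.2]
opening: 0.092
grasp_force: 29.3
```

{"method": "send_rows", "body": {"commands": [[0,0,0,-0.4,0.04,0,0],[0,0,0,-1.2,0.13,0,0],[0,0,0,-2.3,0.25,0,0],[0,0,0,-3.5,0.38,0,0],[0,0,0,-4.7,0.51,0,0],[0,0,0,-5.9,0.64,0,0],[0,0,0,-7.1,0.77,0,0],[0,0,0,-8.3,0.9,0,0],[0,0,0,-9.5,1.03,0,0],[0,0,0,-10.7,1.16,0,0],[0,0,0,-11.9,1.29,0,0],[0,0,0,-13.1,1.42,0,0],[0,0,0,-14.3,1.55,0,0],[0,0,0,-15.5,1.68,0,0],[0,0,0,-16.7,1.81,0,0],[0,0,0,-17.8,1.93,0,0],[0,0,0,-18.6,2.02,0,0],[0,0,0,-18.94,2.05,0,0],[0,0,0,-18.94,2.05,0,0],[0,0,0,-18.94,2.05,0,0]]}}

```text
time_s: 17.0
position: [0.5442, -0.3994, 0.1983]
tcp_rot: [[0.001, 1.0, -0.003], [1.0, -0.001, 0.004], [0.004, -0.003, -1.0]]
force: [0.3, 0.2, -2.1]
opening: 0.088
grasp_force: 29.3
```

{"method": "send_rows", "body": {"commands": [[0,0,0,0,0,0.6,0],[0,0,0,0,0,1.4,0],[0,0,0,0,0,2.3,0],[0,0,0,0,0,3,0],[0,0,0,0,0,3.5,0],[0,0,0,0,0,3.8,0],[0,0,0,0,0,4,0],[0,0,0,0,0,4,0],[0,0,0,0,0,4,0]]}}

```text
time_s: 17.75
position: [0.546, -0.3999, 0.0809]
tcp_rot: [[-0.001, 1.0, 0.0], [1.0, 0.001, -0.0], [-0.0, 0.0, -1.0]]
force: [0.1, 0.3, -1.4]
opening: 0.087
grasp_force: 29.3
```

```bash
python3 - <<'E'
from h import *
from rig import optics
c=optics.capture("scene");u,v=map(int,proj(C["scene"]["K"],C["scene"]["E"],(.52,-.4,.07)));print(u,v)
cv2.imwrite("pics/s2.png",cv2.resize(c["image"][v-75:v+75,max(u-100,0):u+100],None,fx=4,fy=4,interpolation=cv2.INTER_CUBIC))
E
```

```text
105 303
```

View pics/s2.png

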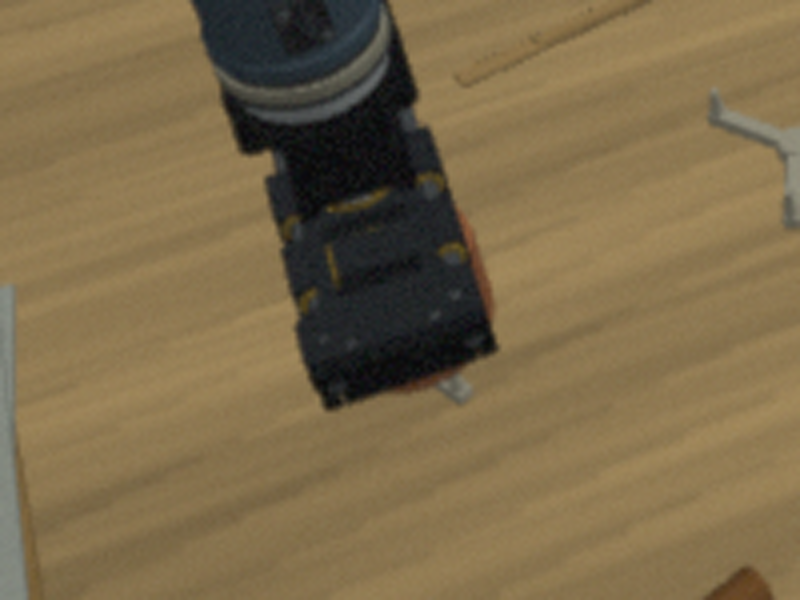

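The gripper body hides the held bowl, so the picture tells little. I'll lower by feel, expecting contact at TCP z ≈ 0.070.

{"method": "send_rows", "body": {"commands": [[0,0,0,0,0,0.1,0],[0,0,0,0,0,0.2,0],[0,0,0,0,0,0.25,0],[0,0,0,0,0,0.25,0],[0,0,0,0,0,0.25,0]]}}

```text
time_s: 18.22
position: [0.5455, -0.4004, 0.0728]
tcp_rot: [[0.0, 1.0, -0.0], [1.0, -0.0, 0.0], [0.0, -0.0, -1.0]]
force: [0.0, -0.4, -2.5]
opening: 0.094
grasp_force: 29.3
```

{"method": "send_rows", "body": {"commands": [[0,0,0,0,0,0.03,0],[0,0,0,0,0,0.06,0],[0,0,0,0,0,0.06,0],[0,0,0,0,0,0.06,0]]}}

```text
time_s: 18.55
position: [0.5455, -0.4004, 0.071]
tcp_rot: [[-0.0, 1.0, -0.0], [1.0, 0.0, 0.0], [0.0, -0.0, -1.0]]
force: [0.1, 0.4, -2.1]
opening: 0.093
grasp_force: 29.3
```

{"method": "send_rows", "body": {"commands": [[0,0,0,0,0,0.03,0],[0,0,0,0,0,0.06,0],[0,0,0,0,0,0.06,0],[0,0,0,0,0,0.06,0]]}}

```text
time_s: 18.88
position: [0.546, -0.4007, 0.0702]
tcp_rot: [[-0.0, 1.0, 0.001], [1.0, 0.0, -0.001], [-0.001, 0.001, -1.0]]
force: [0.8, 1.2, 4.0]
opening: 0.092
grasp_force: 29.2
```

{"method": "send_rows", "body": {"commands": [[0,0,0,0,0,0,0.13],[0,0,0,0,0,0,0.2],[0,0,0,0,0,0,0.3],[0,0,0,0,0,0,0.4],[0,0,0,0,0,0,0.4],[0,0,0,0,0,-0.4,0.4],[0,0,0,0,0,-1.2,0.4],[0,0,0,0,0,-2.2,0.4],[0,0,0,0,0,-3.2,0.4],[0,0,0,0,0,-4.2,0.4],[0,0,0,-1,-0.5,-5.2,0.4],[0,0,0,-2,-1,-5.7,0.4],[0,0,0,-2.66,-1.52,-5.7,0.4],[0,0,0,-2.66,-1.52,-5.7,0.4],[0,0,0,-2.66,-1.52,-5.7,0.4],[0,0,0,-2.66,-1.52,-5.7,0.4],[0,0,0,-2.66,-1.52,-5.7,0.4]]}}

```text
time_s: 20.3
position: [0.5003, -0.4788, 0.2398]
tcp_rot: [[-0.001, 1.0, -0.001], [1.0, 0.001, 0.002], [0.002, -0.001, -1.0]]
force: [0.6, 0.1, 0.2]
opening: 0.402
grasp_force: 0.0
```

```bash
python3 snap.py P2; python3 - <<'E'
from fit import *
V=[load("P2")];print(fit(V,(.5075,-.4,.088),(.042,.034),.088),fit(V,(.5075,-.4,.088),(.042,.034)))
E
```

```text
20.3 [ 0.5003 -0.4788  0.2398] [ 1.      0.0011 -0.0006] [0.5792 0.0747 0.1682]
(array([ 0.5093, -0.4006,  0.0854]), np.float64(-163.80831883278196)) (array([ 0.5093, -0.4006,  0.0899]), np.float64(-167.45823471693208))
```

The small bowl fits at (.509,-.4006), z ≈ .088–.090, which is seated within 2 mm. I'll go back to the stack and re-measure.

{"method": "send_rows", "body": {"commands": [[0,0,0,19.33,-1.33,0,0.4],[0,0,0,19.33,-1.33,0,0.4],[0,0,0,19.33,-1.33,0,0.4],[0,0,0,19.33,-1.33,0,0.4],[0,0,0,19.33,-1.33,0,0.4],[0,0,0,19.33,-1.33,0,0.4],[0,0,0,19.33,-1.33,0,0.4],[0,0,0,19.33,-1.33,0,0.4],[0,0,0,19.33,-1.33,0,0.4],[0,0,0,19.33,-1.33,0,0.4],[0,0,0,19.33,-1.33,0,0.4],[0,0,0,19.33,-1.33,0,0.4],[0,0,0,19.33,-1.33,0,0.4],[0,0,0,19.33,-1.33,0,0.4],[0,0,0,19.33,-1.33,0,0.4],[0,0,0,19.33,-1.33,0,0.4],[0,0,0,19.33,-1.33,0,0.4],[0,0,0,19.33,-1.33,0,0.4],[0,0,0,19.33,-1.33,0,0.4]]}}

```text
time_s: 21.93
position: [0.4603, 0.0985, 0.2402]
tcp_rot: [[0.002, 1.0, -0.0], [1.0, -0.002, -0.0], [-0.0, -0.0, -1.0]]
force: [0.1, 0.2, 0.0]
opening: 0.405
grasp_force: 0.0
```

```bash
python3 snap.py B3; python3 - <<'E'
from fit import *
V=[load("B3")]
for n,p,r in(("bowl",(.447,.1675,.057),(.057,.049)),("dish",(.4447,.167,.032),(.074,.066))):print(n,fit(V,p,r,p[2]))
E
```

```text
21.9333 [0.4603 0.0985 0.2402] [ 1.     -0.0019 -0.0001] [0.1027 0.1671 0.0268]
bowl (array([0.4471, 0.1678, 0.0549]), np.float64(-223.11068484662508))
dish (array([0.4446, 0.1671, 0.0176]), np.float64(-155.69327360493332))
```

{"method": "send_rows", "body": {"commands": [[0,0,0,2.25,1.33,0,0.4],[0,0,0,2.25,1.33,0,0.4],[0,0,0,2.25,1.33,0,0.4],[0,0,0,2.25,1.33,0,0.4],[0,0,0,2.25,1.33,1,0.4],[0,0,0,2.25,1.33,2,0.4],[0,0,0,2.25,1.33,3,0.4],[0,0,0,2.25,1.33,4,0.4],[0,0,0,2.25,1.33,5,0.4],[0,0,0,2.25,1.33,5.5,0.4],[0,0,0,2.25,1.33,5.9,0.4],[0,0,0,2.25,1.33,6.3,0.4],[0,0,0,2.25,1.33,6.6,0.4],[0,0,0,2.25,1.33,6.77,0.4],[0,0,0,2.25,1.33,6.77,0.4],[0,0,0,2.25,1.33,6.77,0.4],[0,0,0,2.25,1.33,6.77,0.4]]}}

```text
time_s: 23.4
position: [0.5004, 0.167, 0.0378]
tcp_rot: [[0.0, 1.0, 0.001], [1.0, -0.0, 0.0], [0.0, 0.001, -1.0]]
force: [-1.0, 1.0, -0.2]
opening: 0.398
grasp_force: 0.0
```

{"method": "send_rows", "body": {"commands": [[0,0,0,0,0,0,0.3],[0,0,0,0,0,0,0.22],[0,0,0,0,0,0,0.16],[0,0,0,0,0,0,0.12],[0,0,0,0,0,0,0.08],[0,0,0,0,0,0,0],[0,0,0,0,0,0,0],[0,0,0,0,0,0,0]]}}

```text
time_s: 24.07
position: [0.4992, 0.1672, 0.0373]
tcp_rot: [[-0.0, 1.0, -0.001], [1.0, 0.0, -0.0], [-0.0, -0.001, -1.0]]
force: [-3.0, 1.7, 3.6]
opening: 0.09
grasp_force: 31.9
```

{"method": "send_rows", "body": {"commands": [[0,0,0,0,0,-0.1,0],[0,0,0,0,0,-0.3,0],[0,0,0,0,0,-0.6,0],[0,0,0,0,0,-1,0],[0,0,0,0,0,-1.5,0],[0,0,0,0,0,-2.2,0],[0,0,0,0,0,-3,0],[0,0,0,0,0,-3.9,0],[0,0,0,0,0,-4.6,0],[0,0,0,0,0,-5,0],[0,0,0,0,0,-5,0],[0,0,0,0,0,-5,0]]}}

```text
time_s: 25.07
position: [0.5004, 0.1671, 0.1881]
tcp_rot: [[-0.0, 1.0, 0.003], [1.0, 0.0, 0.0], [0.0, 0.003, -1.0]]
force: [0.0, -0.3, -2.2]
opening: 0.097
grasp_force: 31.9
```

{"method": "send_rows", "body": {"commands": [[0,0,0,0.4,0.1,0,0],[0,0,0,1.2,0.3,0,0],[0,0,0,2.2,0.6,0,0],[0,0,0,3.3,0.9,0,0],[0,0,0,4.4,1.2,0,0],[0,0,0,5.5,1.5,0,0],[0,0,0,6.5,1.75,0,0],[0,0,0,7.1,1.9,0,0],[0,0,0,7.39,1.97,0,0],[0,0,0,7.39,1.97,0.4,0],[0,0,0,7.39,1.97,1.1,0],[0,0,0,7.39,1.97,2,0],[0,0,0,7.39,1.97,2.9,0],[0,0,0,7.39,1.97,3.5,0],[0,0,0,7.39,1.97,4,0],[0,0,0,7.39,1.97,4.2,0],[0,0,0,7.39,1.97,4.2,0],[0,0,0,7.39,1.97,4.2,0],[0,0,0,7.39,1.97,4.2,0]]}}

```text
time_s: 26.65
position: [0.5598, 0.3887, 0.0621]
tcp_rot: [[0.0, 1.0, 0.002], [1.0, -0.0, 0.001], [0.001, 0.002, -1.0]]
force: [0.4, 0.5, -2.4]
opening: 0.09
grasp_force: 31.9
```

{"method": "send_rows", "body": {"commands": [[0,0,0,0,0,0.05,0],[0,0,0,0,0,0.1,0],[0,0,0,0,0,0.15,0],[0,0,0,0,0,0.15,0]]}}

```text
time_s: 26.98
position: [0.5589, 0.3889, 0.0568]
tcp_rot: [[-0.0, 1.0, 0.0], [1.0, 0.0, 0.0], [0.0, 0.0, -1.0]]
force: [-0.3, -0.8, -2.8]
opening: 0.091
grasp_force: 31.9
```

{"method": "send_rows", "body": {"commands": [[0,0,0,0,0,0.03,0],[0,0,0,0,0,0.06,0],[0,0,0,0,0,0.06,0],[0,0,0,0,0,0.06,0]]}}

```text
time_s: 27.32
position: [0.5589, 0.3889, 0.0548]
tcp_rot: [[-0.0, 1.0, -0.0], [1.0, 0.0, -0.0], [-0.0, -0.0, -1.0]]
force: [-0.9, -0.1, -2.5]
opening: 0.092
grasp_force: 31.9
```

{"method": "send_rows", "body": {"commands": [[0,0,0,0,0,0.03,0],[0,0,0,0,0,0.05,0],[0,0,0,0,0,0.05,0],[0,0,0,0,0,0.05,0]]}}

```text
time_s: 27.65
position: [0.5593, 0.3889, 0.0541]
tcp_rot: [[-0.0, 1.0, 0.001], [1.0, 0.0, 0.0], [0.0, 0.001, -1.0]]
force: [-0.6, -0.9, 3.6]
opening: 0.091
grasp_force: 32.0
```

{"method": "send_rows", "body": {"commands": [[0,0,0,0,0,0,0.13],[0,0,0,0,0,0,0.2],[0,0,0,0,0,0,0.3],[0,0,0,0,0,0,0.4],[0,0,0,0,0,0,0.4],[0,0,0,0,0,-0.4,0.4],[0,0,0,0,0,-1.2,0.4],[0,0,0,0,0,-2.2,0.4],[0,0,0,0,0,-3.2,0.4],[0,0,0,0,0,-4.2,0.4],[0,0,0,-1,-0.7,-5.2,0.4],[0,0,0,-2,-1.4,-6.2,0.4],[0,0,0,-2.63,-1.97,-6.2,0.4],[0,0,0,-2.63,-1.97,-6.2,0.4],[0,0,0,-2.63,-1.97,-6.2,0.4],[0,0,0,-2.63,-1.97,-6.2,0.4],[0,0,0,-2.63,-1.97,-6.2,0.4]]}}

```text
time_s: 29.07
position: [0.5007, 0.3106, 0.2393]
tcp_rot: [[-0.0, 1.0, 0.001], [1.0, 0.0, 0.001], [0.001, 0.001, -1.0]]
force: [-0.5, 0.4, 0.0]
opening: 0.402
grasp_force: 0.0
```

```bash
python3 snap.py P3; python3 - <<'E'
from fit import *
V=[load("P3")];print(fit(V,(.507,.389,.074),(.057,.049),.074),fit(V,(.507,.389,.074),(.057,.049)))
E
```

```text
29.0667 [0.5007 0.3106 0.2393] [1.     0.0003 0.0008] [-0.5428  0.391   0.0404]
(array([0.5081, 0.3845, 0.0744]), np.float64(-160.59853160411495)) (array([0.5081, 0.3844, 0.0752]), np.float64(-162.78696304435164))
```

```bash
python3 - <<'E'
from fit import *
from rig import optics
K,E,_,im=load("P3");im2=cv2.resize(im[0:240,150:420],None,fx=2,fy=2,interpolation=cv2.INTER_CUBIC)
for r in(.057,.049):cv2.polylines(im2,[((circ(K,E,(.5081,.3845,.074),r)-[150,0])*2).astype(np.int32)],True,(0,255,0),1)
c=optics.capture("top")["image"];cv2.imwrite("pics/top3.png",c)
g=cv2.GaussianBlur(c,(0,0),.7).astype(float)[:,:,2];V=[(C["top"]["K"],C["top"]["E"],np.hypot(cv2.Sobel(g,6,1,0),cv2.Sobel(g,6,0,1)),c)]
for n,p,r in(("tumbler",(.605,.012,.104),(.028,.02)),("small",(.508,-.4,.088),(.042,.034)),("bowl",(.508,.386,.074),(.057,.049)),("dish",(.4447,.167,.032),(.074,.066))):print(n,fit(V,p,r,p[2],420)[0][:2])
a_=cv2.resize(c[155:215,130:190],(240,240),interpolation=cv2.INTER_CUBIC);b_=cv2.resize(c[160:220,388:448],(240,240),interpolation=cv2.INTER_CUBIC)
cv2.imwrite("pics/m4.png",np.hstack([im2,np.vstack([a_,b_])]))
E
```

```text
tumbler [0.6024 0.0114]
small [ 0.4905 -0.3811]
bowl [0.5172 0.3731]
dish [0.4375 0.164 ]
```

View pics/m4.png

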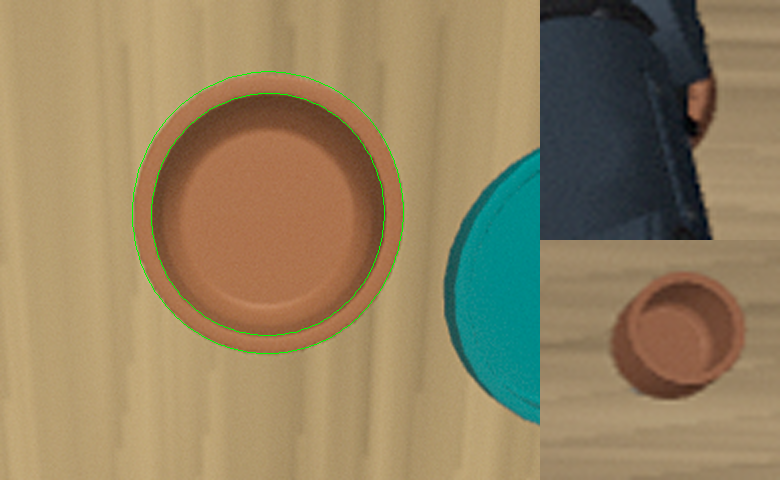

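The fit overlay is right: the bowl is upright at wrist-crop (268,212), but about 4 mm low in y against the stilt estimate. The arm blocks the top view of it. I'll average several wrist snaps, then step aside for a clear top view.

```bash
for i in 1 2 3; do python3 snap.py Q$i; done; python3 - <<'E'
from fit import *
for n in("Q1","Q2","Q3"):print(fit([load(n)],(.508,.385,.074),(.057,.049),.074)[0][:2])
E
```

```text
29.1667 [0.5005 0.3106 0.2388] [ 1.      0.0006 -0.0003] [-0.448  -0.2505  0.6692]
29.2167 [0.5004 0.3106 0.2386] [ 1.      0.0007 -0.0007] [ 0.1518 -0.0823  0.3546]
29.2667 [0.5002 0.3105 0.2386] [ 1.      0.0006 -0.0008] [ 0.248   0.067  -0.0805]
[0.5081 0.3845]
[0.5081 0.3844]
[0.5081 0.3844]
```

{"method": "send_rows", "body": {"commands": [[0,0,0,-7,-1.33,0,0.4],[0,0,0,-7,-1.33,0,0.4],[0,0,0,-7,-1.33,0,0.4],[0,0,0,-7,-1.33,0,0.4],[0,0,0,-7,-1.33,0,0.4],[0,0,0,-7,-1.33,0,0.4],[0,0,0,-7,-1.33,0,0.4],[0,0,0,-7,-1.33,0,0.4],[0,0,0,-7,-1.33,0,0.4]]}}

```text
time_s: 30.07
position: [0.4607, 0.101, 0.2393]
tcp_rot: [[-0.001, 1.0, 0.001], [1.0, 0.001, 0.001], [0.001, 0.001, -1.0]]
force: [0.4, 0.2, -0.6]
opening: 0.402
grasp_force: 0.0
```

```bash
python3 snap.py B4; python3 - <<'E'
from fit import *
from rig import optics
V=[load("B4")];print("wrist dish",fit(V,(.4447,.167,.032),(.074,.066),.032))
c=optics.capture("top")["image"];cv2.imwrite("pics/top4.png",c)
g=cv2.GaussianBlur(c,(0,0),.7).astype(float)[:,:,2];V=[(C["top"]["K"],C["top"]["E"],np.hypot(cv2.Sobel(g,6,1,0),cv2.Sobel(g,6,0,1)),c)]
for n,p,r in(("tumbler",(.602,.012,.104),(.028,.02)),("small",(.505,-.4,.088),(.042,.034)),("bowl",(.505,.386,.074),(.057,.049)),("dish",(.442,.166,.032),(.074,.066))):print(n,fit(V,p,r,p[2],420))
E
```

```text
30.0667 [0.4607 0.101  0.2393] [1.     0.0011 0.0005] [ 0.3877  0.1515 -0.6284]
wrist dish (array([0.4446, 0.1671, 0.0347]), np.float64(-154.45002740741157))
tumbler (array([0.6021, 0.0113, 0.1   ]), np.float64(-189.289244308195))
small (array([ 0.5005, -0.3929,  0.0921]), np.float64(-147.72275745631282))
bowl (array([0.5002, 0.3775, 0.0802]), np.float64(-219.99280123912806))
dish (array([ 0.4813,  0.1385, -0.2792]), np.float64(-99.09587275829509))
```

```bash
python3 - <<'E'
from fit import *
A=cv2.imread("pics/A.png");P=cv2.imread("pics/Q2.png")
hsv=[cv2.inRange(cv2.cvtColor(i,cv2.COLOR_BGR2HSV),(80,120,40),(100,255,255)) for i in(A,P)]
for m in hsv:
    m[250:]=0;mm=cv2.moments(m,True);print(mm["m00"],mm["m10"]/mm["m00"],mm["m01"]/mm["m00"])
g=[cv2.cvtColor(i,6).astype(np.float32) for i in(A,P)]
for sl in((slice(0,240),slice(0,190)),(slice(0,240),slice(360,560)),(slice(0,240),slice(360,470))):
    w=cv2.createHanningWindow(g[0][sl].shape[::-1],cv2.CV_32F);print(cv2.phaseCorrelate(g[0][sl],g[1][sl],w))
K,E,_,_=load("A");K2,E2,_,_=load("Q2");print(proj(K,E,(.508,.39,0)),proj(K2,E2,(.508,.39,0)))
for n in("A","Q2"):
    K,E,_,_=load(n);print(n,proj(K,E,(.508,.3896,.024)),proj(K,E,(.508,.3845,.024)))
# same for M view vs P2 
for a_,b_ in(("M","P2"),("S1","P1")):
    h=[cv2.cvtColor(cv2.imread(f"pics/{n}.png"),6).astype(np.float32)[0:240,0:180] for n in(a_,b_)];w=cv2.createHanningWindow(h[0].shape[::-1],cv2.CV_32F)
    print(a_,cv2.phaseCorrelate(h[0],h[1],w),[proj(*load(n)[:2],(.45,-.4 if a_=="M" else .01,0)) for n in(a_,b_)])
E
```

```text
22749.0 372.93955778275966 141.83577300101103
22657.0 375.735445999029 141.6474820143885
((-1.413494099588135, 0.20210773440295782), 1.1010536069671313)
((-0.5552889940972108, -0.5391488574250332), 1.0759342099825542)
((-0.7765815167417998, -0.2772281415959412), 1.1740579063362546)
[284.3585 104.013 ] [283.2469 103.9754]
A [284.8304 104.0853] [284.7864 109.5584]
Q2 [283.644  104.0483] [283.6136 109.5357]
M ((0.03914968748124181, -1.4922144340485772), 0.9406836654521801) [array([226.9008, 106.5813]), array([227.0181, 104.962 ])]
S1 ((-2.0849166868958235, -0.032432843177147674), 0.5493155599523474) [array([227.7338, 104.8915]), array([225.296 , 104.9554])]
```

Camera poses are consistent, so the bowl really sits about 5 mm off where the stilt was measured, unless the stilt moved too. I'll compare the arms visible under the bowl in the scene view, before and after.

```bash
python3 - <<'E'
from h import *
from rig import optics
c=optics.capture("scene")["image"];cv2.imwrite("pics/scene4.png",c);o=cv2.imread("pics/scene0.png")
f=lambda i:cv2.resize(i[185:235,400:466],(396,300),interpolation=cv2.INTER_CUBIC)
k=c[295:345,77:143];k=cv2.resize(k,(396,300),interpolation=cv2.INTER_CUBIC)
x=f(c).copy()
cv2.imwrite("pics/m5.png",np.vstack([np.hstack([f(o),x]),np.hstack([k,cv2.addWeighted(f(o),.5,f(c),.5,0)])]))
for P in((.508,.3896),(.508,.3845)):
    print(P,[(proj(C["scene"]["K"],C["scene"]["E"],(*P,z))-[400,185])*6 for z in(.0,.024,.074)])
E
```

```text
(0.508, 0.3896) [array([179.5164, 152.5605]), array([190.2164, 109.3972]), array([213.3785,  15.9633])]
(0.508, 0.3845) [array([169.2968, 156.1061]), array([179.8827, 112.9382]), array([202.7985,  19.4903])]
```

View pics/m5.png

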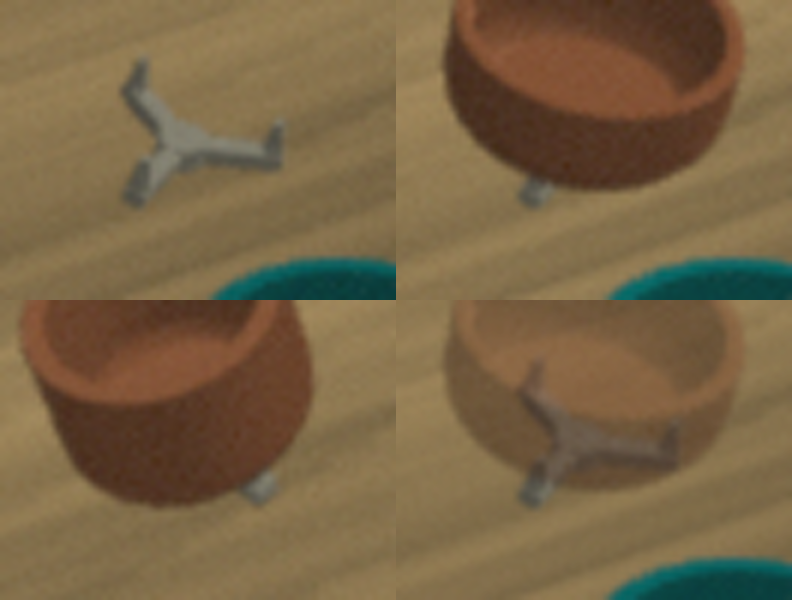

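The stilt has not moved: its foot is at (137,203) in both crops. So the bowl is about 4.5 mm low in y, and I'll regrip and shift it.

{"method": "send_rows", "body": {"commands": [[0,0,0,9.48,3.33,0,0.4],[0,0,0,9.48,3.33,0,0.4],[0,0,0,9.48,3.33,0,0.4],[0,0,0,9.48,3.33,0,0.4],[0,0,0,9.48,3.33,0,0.4],[0,0,0,9.48,3.33,0,0.4],[0,0,0,9.48,3.33,0,0.4],[0,0,0,9.48,3.33,0,0.4],[0,0,0,9.48,3.33,0,0.4],[0,0,0,9.48,3.33,0,0.4],[0,0,0,9.48,3.33,1,0.4],[0,0,0,9.48,3.33,2,0.4],[0,0,0,9.48,3.33,3,0.4],[0,0,0,9.48,3.33,4,0.4],[0,0,0,9.48,3.33,4.8,0.4],[0,0,0,9.48,3.33,5.4,0.4],[0,0,0,9.48,3.33,5.9,0.4],[0,0,0,9.48,3.33,6.15,0.4],[0,0,0,9.48,3.33,6.15,0.4],[0,0,0,9.48,3.33,6.15,0.4]]}}

```text
time_s: 31.88
position: [0.5599, 0.3834, 0.0553]
tcp_rot: [[0.001, 1.0, -0.0], [1.0, -0.001, -0.0], [-0.0, -0.0, -1.0]]
force: [0.3, 0.1, -0.2]
opening: 0.399
grasp_force: 0.0
```

{"method": "send_rows", "body": {"commands": [[0,0,0,0,0,0,0.3],[0,0,0,0,0,0,0.22],[0,0,0,0,0,0,0.16],[0,0,0,0,0,0,0.12],[0,0,0,0,0,0,0.1],[0,0,0,0,0,0,0.08],[0,0,0,0,0,0,0],[0,0,0,0,0,0,0],[0,0,0,0,0,0,0]]}}

```text
time_s: 32.63
position: [0.5596, 0.3846, 0.055]
tcp_rot: [[-0.0, 1.0, -0.0], [1.0, 0.0, 0.0], [0.0, -0.0, -1.0]]
force: [-1.2, 0.7, 2.2]
opening: 0.09
grasp_force: 30.0
```

{"method": "send_rows", "body": {"commands": [[0,0,0,0,0,-0.1,0],[0,0,0,0,0,-0.2,0],[0,0,0,0,0,-0.27,0],[0,0,0,0,0,-0.27,0],[0,0,0,0.08,0,-0.27,0],[0,0,0,0.15,0,-0.27,0],[0,0,0,0.15,0,-0.27,0],[0,0,0,0.15,0,-0.2,0],[0,0,0,0.15,0,-0.12,0],[0,0,0,0.15,0,-0.06,0],[0,0,0,0.15,0,-0.02,0],[0,0,0,0.15,0,0,0],[0,0,0,0.15,0,0,0],[0,0,0,0.15,0,0,0]]}}

```text
time_s: 33.8
position: [0.5598, 0.3887, 0.0551]
tcp_rot: [[-0.0, 1.0, -0.0], [1.0, 0.0, -0.0], [-0.0, -0.0, -1.0]]
force: [-0.4, -0.2, 0.5]
opening: 0.09
grasp_force: 30.0
```

{"method": "send_rows", "body": {"commands": [[0,0,0,0,0,0.02,0],[0,0,0,0,0,0.02,0],[0,0,0,0,0,0.02,0.12],[0,0,0,0,0,0.02,0.16],[0,0,0,0,0,0.02,0.25],[0,0,0,0,0,0.02,0.4],[0,0,0,0,0,0.02,0.4],[0,0,0,0,0,-0.4,0.4],[0,0,0,0,0,-1.2,0.4],[0,0,0,0,0,-2.2,0.4],[0,0,0,0,0,-3.2,0.4],[0,0,0,0,0,-4.2,0.4],[0,0,0,-1,-0.7,-5.2,0.4],[0,0,0,-2,-1.4,-6.15,0.4],[0,0,0,-2.63,-2,-6.15,0.4],[0,0,0,-2.63,-2,-6.15,0.4],[0,0,0,-2.63,-2,-6.15,0.4],[0,0,0,-2.63,-2,-6.15,0.4],[0,0,0,-2.63,-2,-6.15,0.4]]}}

```text
time_s: 35.38
position: [0.5008, 0.3106, 0.2394]
tcp_rot: [[-0.0, 1.0, 0.001], [1.0, 0.0, 0.001], [0.001, 0.001, -1.0]]
force: [0.1, -0.4, 0.2]
opening: 0.398
grasp_force: 0.0
```

```bash
python3 snap.py P4; python3 - <<'E'
from fit import *
V=[load("P4")];print(fit(V,(.507,.389,.074),(.057,.049),.074))
E
```

```text
35.3833 [0.5008 0.3106 0.2394] [1.     0.0003 0.001 ] [ 0.1238 -0.4208  0.2462]
(array([0.5086, 0.3877, 0.0774]), np.float64(-160.87193748520525))
```

The bowl is now at (.5086,.3877), within about 1–2 mm of its stilt. Next is the dish: grip the +x wall low.

{"method": "send_rows", "body": {"commands": [[0,0,0,-4.77,0.47,0,0.4],[0,0,0,-4.77,0.47,0,0.4],[0,0,0,-4.77,0.47,0,0.4],[0,0,0,-4.77,0.47,0,0.4],[0,0,0,-4.77,0.47,0,0.4],[0,0,0,-4.77,0.47,0,0.4],[0,0,0,-4.77,0.47,1,0.4],[0,0,0,-4.77,0.47,2,0.4],[0,0,0,-4.77,0.47,3,0.4],[0,0,0,-4.77,0.47,4,0.4],[0,0,0,-4.77,0.47,5,0.4],[0,0,0,-4.77,0.47,5.8,0.4],[0,0,0,-4.77,0.47,6.4,0.4],[0,0,0,-4.77,0.47,6.4,0.4],[0,0,0,-4.77,0.47,6.4,0.4]]}}

```text
time_s: 36.68
position: [0.5135, 0.1682, 0.0462]
tcp_rot: [[-0.002, 1.0, -0.002], [1.0, 0.002, 0.0], [0.0, -0.002, -1.0]]
force: [0.0, -0.3, 0.2]
opening: 0.403
grasp_force: 0.0
```

{"method": "send_rows", "body": {"commands": [[0,0,0,0,0,0.3,0.4],[0,0,0,0,0,0.6,0.4],[0,0,0,0,0,0.9,0.4],[0,0,0,0,0,1.1,0.4],[0,0,0,0,0,1.2,0.4],[0,0,0,0,0,1.23,0.4],[0,0,0,0,0,1.23,0.4],[0,0,0,0,0,1.23,0.4]]}}

```text
time_s: 37.35
position: [0.5142, 0.1668, 0.0106]
tcp_rot: [[0.0, 1.0, 0.0], [1.0, -0.0, 0.0], [0.0, 0.0, -1.0]]
force: [-0.7, -0.7, -1.1]
opening: 0.399
grasp_force: 0.0
```

{"method": "send_rows", "body": {"commands": [[0,0,0,0,0,0,0.3],[0,0,0,0,0,0,0.22],[0,0,0,0,0,0,0.16],[0,0,0,0,0,0,0.12],[0,0,0,0,0,0,0.1],[0,0,0,0,0,0,0.08],[0,0,0,0,0,0,0],[0,0,0,0,0,0,0],[0,0,0,0,0,0,0]]}}

```text
time_s: 38.1
position: [0.5131, 0.1669, 0.0104]
tcp_rot: [[-0.0, 1.0, -0.002], [1.0, 0.0, -0.0], [-0.0, -0.002, -1.0]]
force: [-2.9, 1.3, 2.3]
opening: 0.089
grasp_force: 29.9
```

{"method": "send_rows", "body": {"commands": [[0,0,0,0,0,-0.1,0],[0,0,0,0,0,-0.3,0],[0,0,0,0,0,-0.6,0],[0,0,0,0,0,-1,0],[0,0,0,0,0,-1.5,0],[0,0,0,0,0,-2.2,0],[0,0,0,0,0,-3,0],[0,0,0,0,0,-3.9,0],[0,0,0,0,0,-4.8,0],[0,0,0,0,0,-5.5,0],[0,0,0,0,0,-5.9,0],[0,0,0,0,0,-6,0],[0,0,0,0,0,-6,0],[0,0,0,0,0,-6,0]]}}

```text
time_s: 39.27
position: [0.5135, 0.1667, 0.1901]
tcp_rot: [[-0.0, 1.0, -0.001], [1.0, 0.0, -0.0], [-0.0, -0.001, -1.0]]
force: [-0.9, -0.5, -3.7]
opening: 0.093
grasp_force: 29.9
```

{"method": "send_rows", "body": {"commands": [[0,0,0,-0.15,0,0,0],[0,0,0,-0.5,0,0,0],[0,0,0,-1,0,0,0],[0,0,0,-1.7,0,0,0],[0,0,0,-2.5,0,0,0],[0,0,0,-3.4,0,0,0],[0,0,0,-4.3,0,0,0],[0,0,0,-5.2,0,0,0],[0,0,0,-6.1,0,0,0],[0,0,0,-7,0,0,0],[0,0,0,-7.9,0,0,0],[0,0,0,-8.8,0,0,0],[0,0,0,-9.6,0,0,0],[0,0,0,-10.3,-0.02,0,0],[0,0,0,-10.9,-0.02,0,0],[0,0,0,-11.3,-0.02,0,0],[0,0,0,-11.52,-0.02,0,0],[0,0,0,-11.52,-0.02,0,0],[0,0,0,-11.52,-0.02,0,0]]}}

```text
time_s: 40.85
position: [0.5129, -0.1783, 0.19]
tcp_rot: [[0.001, 1.0, -0.001], [1.0, -0.001, 0.001], [0.001, -0.001, -1.0]]
force: [0.0, 0.2, -3.9]
opening: 0.086
grasp_force: 29.9
```

{"method": "send_rows", "body": {"commands": [[0,0,0,0,0,0.3,0],[0,0,0,0,0,0.9,0],[0,0,0,0,0,1.7,0],[0,0,0,0,0,2.6,0],[0,0,0,0,0,3.4,0],[0,0,0,0,0,4.1,0],[0,0,0,0,0,4.5,0],[0,0,0,0,0,4.75,0],[0,0,0,0,0,4.85,0],[0,0,0,0,0,4.85,0],[0,0,0,0,0,4.85,0]]}}

```text
time_s: 41.77
position: [0.514, -0.1786, 0.0455]
tcp_rot: [[-0.001, 1.0, 0.001], [1.0, 0.001, -0.001], [-0.001, 0.001, -1.0]]
force: [-0.8, -0.6, -3.0]
opening: 0.094
grasp_force: 29.9
```

{"method": "send_rows", "body": {"commands": [[0,0,0,0,0,0.05,0],[0,0,0,0,0,0.1,0],[0,0,0,0,0,0.15,0],[0,0,0,0,0,0.17,0],[0,0,0,0,0,0.17,0]]}}

```text
time_s: 42.18
position: [0.5134, -0.1788, 0.0399]
tcp_rot: [[-0.0, 1.0, 0.0], [1.0, 0.0, -0.0], [-0.0, 0.0, -1.0]]
force: [0.2, -0.0, -3.3]
opening: 0.088
grasp_force: 29.9
```

{"method": "send_rows", "body": {"commands": [[0,0,0,0,0,0.03,0],[0,0,0,0,0,0.06,0],[0,0,0,0,0,0.06,0],[0,0,0,0,0,0.06,0]]}}

```text
time_s: 42.52
position: [0.5134, -0.1787, 0.038]
tcp_rot: [[-0.0, 1.0, -0.0], [1.0, 0.0, 0.0], [0.0, -0.0, -1.0]]
force: [0.3, 0.4, -3.3]
opening: 0.085
grasp_force: 29.9
```

{"method": "send_rows", "body": {"commands": [[0,0,0,0,0,0.03,0],[0,0,0,0,0,0.05,0],[0,0,0,0,0,0.05,0],[0,0,0,0,0,0.05,0]]}}

```text
time_s: 42.85
position: [0.5136, -0.1788, 0.0367]
tcp_rot: [[-0.0, 1.0, 0.0], [1.0, 0.0, -0.0], [-0.0, 0.0, -1.0]]
force: [0.3, -0.2, -1.5]
opening: 0.091
grasp_force: 29.9
```

{"method": "send_rows", "body": {"commands": [[0,0,0,0,0,0.02,0],[0,0,0,0,0,0.03,0],[0,0,0,0,0,0.03,0],[0,0,0,0,0,0.03,0]]}}

```text
time_s: 43.18
position: [0.5137, -0.1789, 0.0362]
tcp_rot: [[-0.0, 1.0, 0.001], [1.0, 0.0, -0.0], [-0.0, 0.001, -1.0]]
force: [1.0, 1.1, 3.6]
opening: 0.089
grasp_force: 30.0
```

{"method": "send_rows", "body": {"commands": [[0,0,0,0,0,0,0.12],[0,0,0,0,0,0,0.16],[0,0,0,0,0,0,0.25],[0,0,0,0,0,0,0.4],[0,0,0,0,0,0,0.4],[0,0,0,0,0,-0.4,0.4],[0,0,0,0,0,-1.2,0.4],[0,0,0,0,0,-2.2,0.4],[0,0,0,0,0,-3.2,0.4],[0,0,0,0,0,-4.2,0.4],[0,0,0,-1,-0.6,-5.2,0.4],[0,0,0,-2,-1.2,-6.2,0.4],[0,0,0,-3.05,-1.78,-6.83,0.4],[0,0,0,-3.05,-1.78,-6.83,0.4],[0,0,0,-3.05,-1.78,-6.83,0.4],[0,0,0,-3.05,-1.78,-6.83,0.4],[0,0,0,-3.05,-1.78,-6.83,0.4]]}}

```text
time_s: 44.6
position: [0.4596, -0.2686, 0.2392]
tcp_rot: [[-0.001, 1.0, -0.002], [1.0, 0.001, 0.003], [0.003, -0.002, -1.0]]
force: [0.5, -0.2, -0.5]
opening: 0.396
grasp_force: 0.0
```

```bash
python3 snap.py P5; python3 - <<'E'
from fit import *
V=[load("P5")];print(fit(V,(.444,-.1785,.058),(.074,.066),.058))
K,E,_,_=load("XL");K2,E2,_,_=load("P5");print(proj(K,E,(.444,-.3,0)),proj(K2,E2,(.444,-.3,0)))
from rig import optics
cv2.imwrite("pics/sceneF.png",optics.capture("scene")["image"])
E
```

```text
44.6 [ 0.4596 -0.2686  0.2392] [ 1.      0.0006 -0.0021] [ 0.5359 -0.1799 -0.4747]
(array([ 0.4459, -0.1805,  0.0573]), np.float64(-150.596149485132))
[261.2833 208.786 ] [262.0777 208.9237]
```

View pics/sceneF.png

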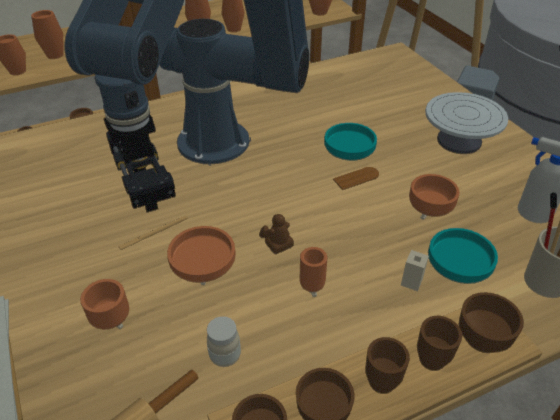

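All four pots stand upright on their stilts in the scene view: dish (202,255), bowl (434,195), small bowl (105,303) and tumbler (313,270). The figure (278,235) and the jar (223,340) are unmoved. The dish is centred within about 3 mm.

```bash
python3 -c "
from rig import bot;print(bot.hand_in())"
```

```text
the job is handed in; nothing more can be done
None
```

All four pots stand upright on the stilts of their own size, each within about 3 mm of centre as measured by the wrist camera; the figure and glaze jar were left undisturbed, and the job is handed in at about 45 s.

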